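# Take the spent ink cartridge out of the label printer

## Robot

A 6-joint arm with a two-finger parallel gripper is mounted at the origin on a cart in front of the work surface, level with it; the furniture and walls round the work are solid. World frame = base frame: x ahead of the robot, y to its left, z up, the work surface at z = 0. Lengths are in mm, angles in rad, forces in N, time in s.
With the tool pointing down it reaches from about 275 to 775 mm from the base axis. Payload 14.6 kg.
Tool frame: the origin (TCP) lies on the mounting face of the last link; the fingertips stand 173 mm ahead of it and the grasp point (between the pads) lies 155 mm ahead of it; z points along the fingers, y is the direction in which the jaws open and shut (so a half turn about z gives the same grasp; the last joint's range is limited). The gripper opens to 85 mm and grips with 20 to 120 N. Pads are 22 mm wide; open, the fingers measure 114 mm over their backs; the gripper's body (76 mm by 85 mm) begins 54 mm behind the grasp point. The pads swing forward as they close: fully open they stand 13 mm farther back than shut.
Start: joints at [1.04, 0.263, -0.048, 1.259, 0, 1.415], TCP at [192.689, 488.365, 404.678] pointing down, gripper open.
Joint ranges: [-2.65, 2.65], [-0.89, 1.7], [-1.18, 1.37], [-2.13, 2.11], [-1.35, 1.29], [-3.14, 3.14]. Speed limits (rad/s): [1.89, 1.89, 2.57, 2.79, 3.14, 3.14].

## Interface

Orientations are given as a unit quaternion [x, y, z, w].
In Python, from workcell import state, optics, sign_off, silhouettes, landmark_of gives the robot as it stands.
- The arm moves only by the tool arm_command, never from a script. Its arguments are lists of equal length, an entry for each row: "travel": the shift along the world's x, y, z normalised to -1 to 1, where 1 is 120 mm, a list of three; "twist": the turn, a rotation vector about the world's x, y, z normalised to -1 to 1, where 1 is 120 degrees, a list of three; "gripper": the opening, from 0 (shut) to 1 (fully open). A call has 1 to 20 rows; each row shifts and turns the commanded pose from where the row before left it; what a row does not reach is not made up. A row lasts 1/8 s, in which the tool goes at most 62.5 mm and 10.7 degrees, less where a joint would pass 70% of its speed; a pose out of reach is approached as far as the arm can. A call with a number of a shift or a turn outside -1 to 1 is refused whole. A call with a gripper value outside its range is refused whole. The fingers move at their own pace and stop on an object; the grip force is fixed at half the most. Time passes only in rows, so rows that do not move let the fingers close. It gives the time, the measured TCP pose, the force and the opening at its end, in the units of the state.
- state(): the state, without advancing time (a new reading comes with each control period).
- optics.grab_frame(name): name is "side" or "top"; returns a dict with "image" (480x640x3 uint8, red, green, blue), "fx", "fy", "cx", "cy" (pixels), "dist_coeffs" ([k1, k2, p1, p2, k3] as OpenCV has them; the pictures are not rectified), "world_to_cam" (4x4, takes a point from world to camera coordinates). Camera axes: x right, y down, z forward; pixel columns grow to the right and rows downward; lengths in mm; the calibration is good to about 2 mm. A picture is of the moment at which its call begins. There is no depth.
- sign_off(): hands the job in, once; it reports no verdict.
Trained networks look in a picture, given as the dict that the camera call returned (one of the last four; its "shot" number tells which), for a name from the list of things; names that differ only in an ending like _2 or _b are one class to them, and where a whole thing is asked for, a point or a joint stands for the part that bears it (a point fixed in the world has none). Each returns a list of dicts, best first, with "confidence" (0 to 1); they miss things now and then, are a little off and sometimes report something else, mostly with a low value. They report only what shows in the picture. A call takes as long as a camera call. They do not tell look-alikes from the thing itself.
- silhouettes(target, picture): "mask" (480x640 bool, what is visible of it) and "rect" ([left, top, width, height] in pixels, round what is visible of it).
- landmark_of(target, picture): "pixel" ([column, row] in pixels: a listed point, or the origin of a listed thing).
The state is a dict: "time_s": time; "joint_positions": joint angles; "joint_vel": joint speeds; "effort": joint torques, N m; "ee_pos": TCP position; "tool_rot": TCP orientation; "wrist_force": force on the tool from outside, world axes, zero at the start; "torque": the same for the moment, N m; "finger_gap": opening from 0.0 (shut) to 1.0 (fully open).
Only numpy, scipy, OpenCV 4.12 (cv2) and the standard library are available. Lean on these libraries where they do the work, as an engineer would, in place of code of your own. Each camera call takes 0.05 s, during which the arm holds its last target.

## Task

The red ink cartridge of the label printer is spent: press it straight into its sloping bay until the catch lets go, without forcing it against the stop, so that it springs out. Then draw it out, lower it (do not drop it) into the green return bin so that it stands in there with the red cap up, and let go. Leave the blue cartridge latched as it is, and do not disturb the ribbon spool, the pen or the scissors near the printer.

Things in the scene. Friction and masses are not known exactly. Their poses are not given: they have to be found in the camera images.
- printer: desktop label printer, white shell with grey side cheeks, about 205 x 252 x 185 mm high, does not move; origin at the centre of its underside, its front (label slot, sloping panel with the two cartridge bays) faces its -x, z is up
- bays: the printer's sloping white panel with two bays; origin on the panel half-way between the bay mouths, 135 mm up; z points out of the bays, 35 degrees from vertical, leaning to the printer's front; x points up the slope, y to the printer's left. Mouths 33 mm (x) by 92 mm (y), centred at y = +60 and -60 mm; the panel reaches 60 mm up and down the slope.
- red_cartridge: the red-capped cartridge, loose, about 0.15 kg; origin at the centre of its inner end, z out of the bay. Starts latched in one bay, 40 mm standing out. A damped 6 N spring pushes it out against a catch. Pressed in, it meets that spring, then 3 N more drag; 6 mm into the drag (10 to 25 mm in, it varies) the catch lets go, 1 to 3 mm farther is a hard stop; over 40 N there does damage
- red_cartridge_mid (a point): centre of the red-capped cartridge (black body, red cap 24 mm long), 30 mm thick (its x), 90 mm wide (its y) and 130 mm long (its z, pointing to the capped end); the cap's outer face is 65 mm from here along z; grip it across the 30 mm. Once released it follows the retreating finger at up to 0.1 m/s and stops 35 mm farther out than it was latched; it is then free. If not, press farther
- blue_cartridge: the same cartridge with a blue cap, loose, latched in the other bay; to be left there
- blue_cartridge_mid (a point): centre of the blue-capped cartridge, 30 mm thick (its x), 90 mm wide (its y) and 130 mm long (its z, pointing to the capped end)
- bin_floor (a point): centre of the inner floor of the green return bin, an open-topped plastic box that does not move, outside 86 mm (x) by 130 mm (y) by 75 mm high, walls and floor 4 mm thick, so 78 x 122 mm inside and 71 mm deep; a cartridge fits upright with its thickness along the bin's x and its width along the bin's y
- spool: white spool of red ribbon, loose bystander, about 104 x 132 x 32 mm high with its ribbon tail
- pen: white marker pen with black cap, loose bystander, 135 mm long along its y, 16 mm thick
- shears: scissors with red handles, loose bystander, 199 mm long along their y, 87 mm wide, 9 mm high
There are look-alikes about, which are no part of the job. Leave any yellow look-alike of the red_cartridge alone.

How it is judged:
By the outcome, as a careful person would: the job done as asked, in the order asked, and still so for the second after the job is handed in, with the robot touching nothing.
It also fails if it takes over 51 s, if anything falls off the work surface, if the arm or the gripper's body presses on something with over 40 N, if the wrist force passes 120 N, or if a joint passes its speed limit or range.

## Working session

There is one attempt and no reset: what is moved stays moved. The work goes in short steps, Python scripts to look and compute and a tool call to move; the robot and the scene stay as the last step left them, time stands still between calls to the robot, and variables do not carry over. Pictures are saved under pics/ and viewed, and the job is handed in when it is done.

Besides the shell and the picture viewer there is one more tool, called after ">>>" as name(argument=value, ...), one argument or row to a line, values as JSON. arm_command: Moves the arm, as the interface text tells. Its arguments: {"type":"object","properties":{"travel":{"type":"array","items":{"type":"array","items":{"type":"number","minimum":-1,"maximum":1}}},"twist":{"type":"array","items":{"type":"array","items":{"type":"number","minimum":-1,"maximum":1}}},"gripper":{"type":"array","items":{"type":"number"}}},"required":["travel","twist","gripper"]}

```bash
ls; mkdir -p pics; cat > h.py <<'E'
import numpy as np, cv2, pickle
from workcell import state, optics, sign_off, silhouettes, landmark_of
def shot(cam,name):
    p=optics.grab_frame(cam); cv2.imwrite('pics/%s.png'%name,p['image'][:,:,::-1]); return p
def K(p): return np.array([[p['fx'],0,p['cx']],[0,p['fy'],p['cy']],[0,0,1.]])
def proj(p,X):
    T=np.array(p['world_to_cam']); 
    return cv2.projectPoints(np.atleast_2d(np.array(X,float)),cv2.Rodrigues(T[:3,:3])[0],T[:3,3],K(p),np.array(p['dist_coeffs'],float))[0].reshape(-1,2)
def ray(p,px):
    u=cv2.undistortPoints(np.array(px,float).reshape(1,1,2),K(p),np.array(p['dist_coeffs'],float)).ravel()
    T=np.array(p['world_to_cam']); R=T[:3,:3]; o=-R.T@T[:3,3]; d=R.T@np.array([u[0],u[1],1]); return o,d/np.linalg.norm(d)
def onplane(p,px,z):
    o,d=ray(p,px); return o+d*(z-o[2])/d[2]
def tri(ps,pxs):
    A=np.zeros((3,3));b=np.zeros(3)
    for p,q in zip(ps,pxs):
        o,d=ray(p,q); M=np.eye(3)-np.outer(d,d); A+=M; b+=M@o
    X=np.linalg.solve(A,b); 
    return X,[np.round(proj(p,X)[0]-q,1) for p,q in zip(ps,pxs)]
E
python3 - <<'E'
from h import *
s=state(); print(s)
ps={c:shot(c,c+'0') for c in('side','top')}
pickle.dump({c:{k:v for k,v in p.items()} for c,p in ps.items()},open('p0.pkl','wb'))
for n in ['printer','bays','red_cartridge','red_cartridge_mid','blue_cartridge','blue_cartridge_mid','bin_floor','spool','pen','shears']:
    for c,p in ps.items():
        try: print(n,c,[(np.round(d['pixel'],1).tolist(),round(d['confidence'],2)) for d in landmark_of(n,p)][:3])
        except Exception as e: print(n,c,e)
for c,p in ps.items():
    o,d=ray(p,[320,240]); print(c,o.round(),d.round(3))
E
```

```text
pics
{'time_s': 0.0, 'joint_positions': array([ 1.03969962e+00,  2.63489911e-01, -4.89370837e-02,  1.25941479e+00,
       -1.48669700e-05,  1.41549419e+00]), 'joint_vel': array([ 8.20137075e-04,  1.61497597e-03,  7.22486430e-04, -5.58059467e-05,
        4.13120926e-04,  3.35628795e-04]), 'effort': array([ 1.55489957e-03, -6.37605858e+01,  3.84566081e+01,  1.35490243e-02,
        1.43615023e-05,  3.25071426e-05]), 'ee_pos': array([192.63489993, 488.26910775, 404.24207072]), 'tool_rot': array([ 1.86793572e-01,  9.82399047e-01, -4.94748130e-04, -1.68899830e-04]), 'wrist_force': array([ 0.37570924, -0.98625078, -0.10372441]), 'torque': array([-0.02121058, -0.0056577 ,  0.01725755]), 'finger_gap': 1.0028419919063474}
printer side [([360.5, 278.7], 0.98)]
printer top [([371.5, 229.8], 0.85)]
bays side [([357.8, 245.3], 0.86)]
bays top [([379.6, 241.8], 0.79)]
red_cartridge side [([347.0, 251.7], 0.98), ([253.9, 219.6], 0.8), ([260.5, 259.7], 0.74)]
red_cartridge top [([249.5, 256.6], 0.79), ([189.0, 189.1], 0.67)]
red_cartridge_mid side [([337.2, 242.5], 0.9), ([281.1, 251.9], 0.76), ([232.5, 212.9], 0.63)]
red_cartridge_mid top [([272.7, 239.2], 0.86), ([350.8, 236.6], 0.8), ([162.5, 187.2], 0.56)]
blue_cartridge side [([380.9, 266.9], 0.95)]
blue_cartridge top [([355.1, 236.0], 0.21)]
blue_cartridge_mid side [([375.8, 253.4], 0.83)]
blue_cartridge_mid top [([404.9, 239.0], 0.86)]
bin_floor side [([210.6, 238.3], 0.91)]
bin_floor top [([172.2, 255.7], 0.81)]
spool side [([286.3, 232.0], 0.79), ([379.1, 266.0], 0.69)]
spool top [([247.1, 182.8], 0.72)]
pen side [([257.4, 280.8], 0.63)]
pen top [([280.3, 294.0], 0.87)]
shears side [([432.0, 315.2], 0.8)]
shears top [([475.3, 249.9], 0.87)]
side [-628. -768.  930.] [ 0.733  0.429 -0.527]
top [ 495.  -96. 1204.] [ 0.012  0.018 -1.   ]
```

View pics/side0.png

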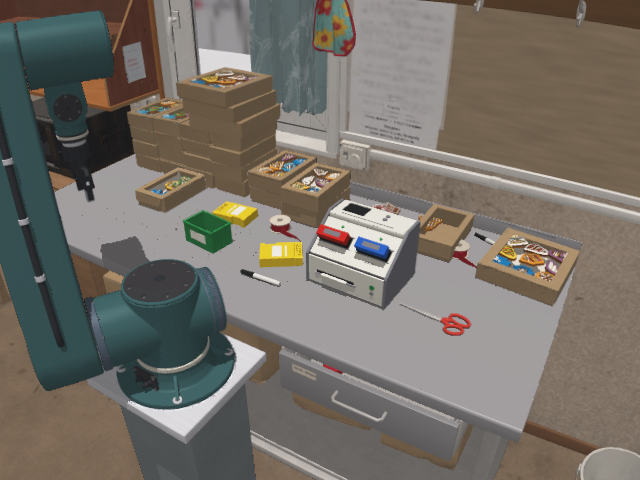

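View pics/top0.png

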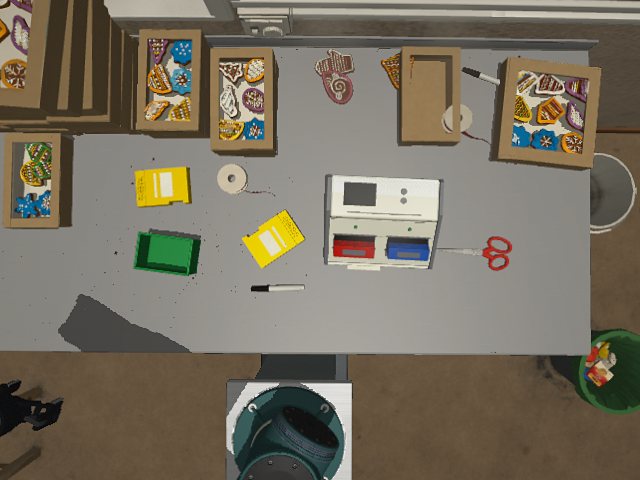

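```bash
python3 - <<'E'
import cv2,numpy as np
a=cv2.imread('pics/side0.png')[190:310,290:430]; b=cv2.imread('pics/top0.png')[165:285,310:450]
cv2.imwrite('pics/crop0.png',np.hstack([cv2.resize(x,(400,343),interpolation=cv2.INTER_CUBIC) for x in (a,b)]))
E
```

```text
(no output)
```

View pics/crop0.png

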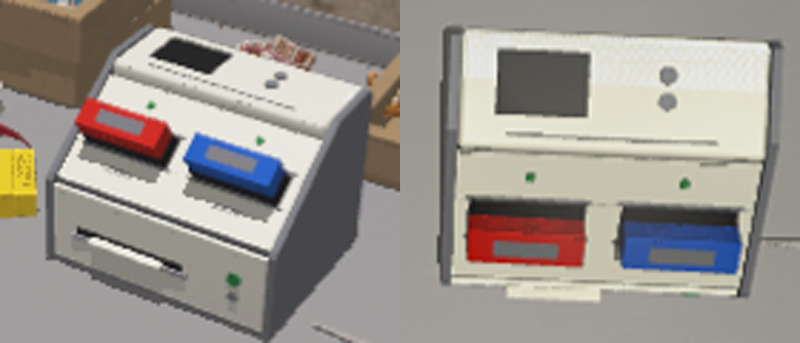

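```bash
cat > fit.py <<'E'
from h import *
from scipy.optimize import least_squares, minimize
ps=pickle.load(open('p0.pkl','rb'))
def Rz(a): c,s=np.cos(a),np.sin(a); return np.array([[c,-s,0],[s,c,0],[0,0,1]])
t=np.radians(35)
# bays axes in printer frame: z leaning to -x
Zb=np.array([-np.sin(t),0,np.cos(t)]); Xb=np.array([np.cos(t),0,np.sin(t)]); Yb=np.array([0,1,0])
RB=np.c_[Xb,Yb,Zb]
def box(x,y,z): return np.array([[a,b,c] for a in x for b in y for c in z],float)
def hullmask(p,P,up=4):
    q=proj(p,P); h=cv2.convexHull(q.astype(np.float32)).reshape(-1,2)
    m=np.zeros((480,640),np.uint8); return q,h
def moments_soft(h):
    M=cv2.moments(h.astype(np.float32)); 
    cx,cy=M['m10']/M['m00'],M['m01']/M['m00']
    return cx,cy,M['mu20']/M['m00'],M['mu02']/M['m00'],M['mu11']/M['m00']
def contour_of(m):
    c,_=cv2.findContours(m.astype(np.uint8),cv2.RETR_EXTERNAL,cv2.CHAIN_APPROX_NONE); c=max(c,key=cv2.contourArea); return c.reshape(-1,2).astype(float)
def dist(h,pts):
    hh=h.astype(np.float32).reshape(-1,1,2)
    return np.array([cv2.pointPolygonTest(hh,(float(x),float(y)),True) for x,y in pts])
E
python3 - <<'E'
from fit import *
def colmask(im,which):
    r,g,b=[im[...,i].astype(int) for i in range(3)]
    if which=='red': return (r>90)&(r>2*g)&(r>2*b)
    if which=='blue': return (b>90)&(b>1.6*r)&(b>1.25*g)
    if which=='green': return (g>45)&(g>1.6*r)&(g>1.4*b)
def near(m,c):
    n,l=cv2.connectedComponents(m.astype(np.uint8)); ys,xs=np.nonzero(m); i=np.argmin((xs-c[0])**2+(ys-c[1])**2); return l==l[ys[i],xs[i]]
seeds={'red':{'side':(333,235),'top':(350,252)},'blue':{'side':(373,249),'top':(405,255)},'green':{'side':(195,230),'top':(168,254)}}
ms={}
for w in seeds:
  for c in ps:
    m=near(colmask(ps[c]['image'],w),seeds[w][c])
    ms[w,c]=cv2.morphologyEx(m.astype(np.uint8),cv2.MORPH_CLOSE,np.ones((5,5)))
    x,y,ww,hh=cv2.boundingRect(ms[w,c]); print(w,c,ms[w,c].sum(),x,y,ww,hh)
pickle.dump(ms,open('ms.pkl','wb'))
# dist of convex-hull contour (outer pixels; half px inside)
H={k:cv2.convexHull(contour_of(m).astype(np.float32)).reshape(-1,2) for k,m in ms.items()}
def dense(h,n=80):
    h=np.vstack([h,h[:1]]);L=np.r_[0,np.cumsum(np.linalg.norm(np.diff(h,axis=0),axis=1))]
    s=np.linspace(0,L[-1],n,endpoint=False); return np.c_[np.interp(s,L,h[:,0]),np.interp(s,L,h[:,1])]
def res(P,k):
    h=hullmask(ps[k[1]],P)[1]; d=dist(h,dense(H[k]))-0.5
    return d
def fcart(v,full=False):
    o=np.array([v[0],v[1],135.]); R=Rz(v[2])@RB; r=[]
    for w,sy in(('red',60),('blue',-60)):
        P=box((-15,15),(sy-45,sy+45),(16,40))@R.T+o
        for c in ps: 
            d=res(P,(w,c)); r.append(d)
            if full: print(w,c,np.sqrt((d**2).mean()).round(2),d.mean().round(2))
    return np.concatenate(r)
s=least_squares(fcart,[530,-170,0],loss='soft_l1',diff_step=1e-4,x_scale=[1,1,.01]);print('bays',s.x,s.cost);fcart(s.x,True)
def fbin(v,full=False):
    r=[]
    P=box((-43,43),(-65,65),(0,75))@Rz(v[2]).T+[v[0],v[1],0]
    for c in ps:
        d=res(P,('green',c)); r.append(d)
        if full: print(c,np.sqrt((d**2).mean()).round(2),d.mean().round(2))
    return np.concatenate(r)
b=least_squares(fbin,[480,200,0],loss='soft_l1',diff_step=1e-4,x_scale=[1,1,.01]);print('bin',b.x,b.cost);fbin(b.x,True)
np.save('fit.npy',np.array([s.x,b.x]))
ims=[]
for c in ps:
    im=ps[c]['image'][:,:,::-1].copy(); 
    o=np.array([s.x[0],s.x[1],135.]); R=Rz(s.x[2])@RB
    big=cv2.resize(im,None,fx=4,fy=4,interpolation=cv2.INTER_CUBIC)
    def dr(P,col):
        for q in proj(ps[c],P): cv2.circle(big,tuple(int(round(4*z+1.5)) for z in q),3,col,-1)
    for sy in(60,-60): dr(box((-15,15),(sy-45,sy+45),(0,16,40))@R.T+o,(0,255,255))
    dr(box((-60,60),(-126,126),(0,))@R.T+o,(255,0,255))
    dr(box((-43,43),(-65,65),(0,75))@Rz(b.x[2]).T+[b.x[0],b.x[1],0],(0,0,255))
    x0,x1,y0,y1={'side':(300,425,195,305),'top':(320,445,170,280)}[c]; ims.append(cv2.resize(big[y0*4:y1*4,x0*4:x1*4],(400,352)))
    x0,x1,y0,y1={'side':(170,250,200,260),'top':(125,215,222,285)}[c]; cv2.imwrite(f'pics/bin_{c}.png',cv2.resize(big[y0*4:y1*4,x0*4:x1*4],(400,300)))
cv2.imwrite('pics/ov.png',np.hstack(ims))
cv2.imwrite('pics/ovbin.png',np.hstack([cv2.imread(f'pics/bin_{c}.png') for c in ps]))
for n in ('spool','pen','shears'):
  pass
E
```

```text
red side 377 316 224 34 21
red top 528 334 240 41 18
blue side 414 354 237 35 21
blue top 550 388 242 42 19
green side 1316 183 211 49 42
green top 2331 134 232 67 44
bays [ 5.03142208e+02 -2.13249762e+02 -3.91771760e-02] 27.094884934806196
red side 0.38 0.2
red top 0.4 0.26
blue side 0.55 0.33
blue top 0.38 0.22
bin [474.09337086 298.90585475   0.83433771] 536.897389783172
side 2.67 -1.04
top 7.24 -1.17
```

View pics/ov.png

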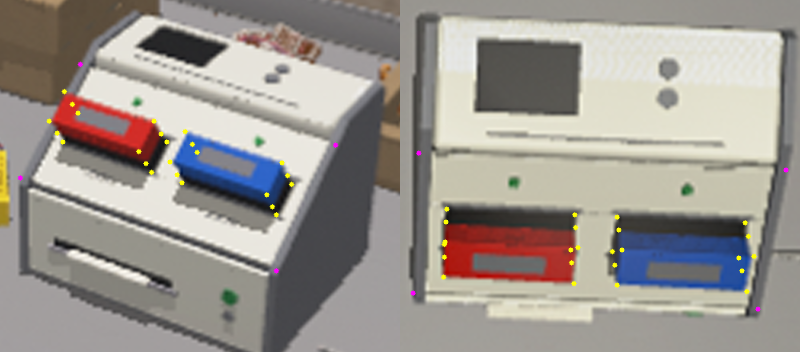

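View pics/ovbin.png

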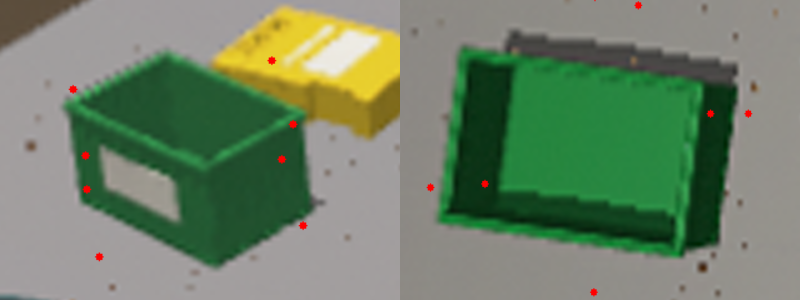

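```bash
python3 - <<'E'
from fit import *
ms=pickle.load(open('ms.pkl','rb'))
H={k:cv2.convexHull(contour_of(m).astype(np.float32)).reshape(-1,2) for k,m in ms.items()}
def dense(h,n=80):
    h=np.vstack([h,h[:1]]);L=np.r_[0,np.cumsum(np.linalg.norm(np.diff(h,axis=0),axis=1))]
    s=np.linspace(0,L[-1],n,endpoint=False); return np.c_[np.interp(s,L,h[:,0]),np.interp(s,L,h[:,1])]
def fbin(v,cams=('side','top'),full=False):
    r=[]
    P=box((-43,43),(-65,65),(0,75))@Rz(v[2]).T+[v[0],v[1],0]
    for c in cams:
        d=dist(hullmask(ps[c],P)[1],dense(H['green',c]))-0.5; r.append(d)
        if full: print(c,np.sqrt((d**2).mean()).round(2),d.mean().round(2))
    return np.concatenate(r)
for cams in (('side','top'),('side',),('top',)):
  for y0 in(-.1,.1):
    b=least_squares(fbin,[480,270,y0],loss='soft_l1',diff_step=1e-4,x_scale=[1,1,.01],args=(cams,));print(cams,b.x,b.cost);
    if len(cams)==2 and (y0<0): fbin(b.x,cams,True); B=b.x
F=np.load('fit.npy');F[1]=B;np.save('fit.npy',F)
s=state()
ims=[]
for c in ps:
    big=cv2.resize(ps[c]['image'][:,:,::-1],None,fx=4,fy=4,interpolation=cv2.INTER_CUBIC)
    for q in proj(ps[c],box((-43,43),(-65,65),(0,75))@Rz(B[2]).T+[B[0],B[1],0]): cv2.circle(big,tuple(int(round(4*z+1.5)) for z in q),3,(0,0,255),-1)
    x0,x1,y0,y1={'side':(170,250,200,260),'top':(125,215,222,285)}[c]; ims.append(cv2.resize(big[y0*4:y1*4,x0*4:x1*4],(400,300)))
cv2.imwrite('pics/ovbin2.png',np.hstack(ims))
for n,px in(('spool',(235,180)),('pen',(278,289)),('yel1',(272,238)),('yel2',(162,187)),('shears',(495,252)),('boxes',(40,225))): print(n,onplane(ps['top'],px,15).round())
E
```

```text
('side', 'top') [ 4.74016103e+02  2.98917891e+02 -1.30924923e-01] 28.05878746319287
side 0.42 -0.14
top 0.83 -0.67
('side', 'top') [ 4.74016188e+02  2.98917525e+02 -1.30720933e-01] 28.05907618463985
('side',) [ 4.75271105e+02  2.97772222e+02 -1.19724239e-01] 1.9829024414153666
('side',) [ 4.75271548e+02  2.97772458e+02 -1.19500383e-01] 1.9828755414365895
('top',) [ 4.73105633e+02  3.00012118e+02 -1.37057557e-01] 17.844160071529153
('top',) [ 4.73105760e+02  3.00001549e+02 -1.37111796e-01] 17.844332265304715
spool [659. 140.  15.]
pen [385.  29.  15.]
yel1 [513.  45.  15.]
yel2 [640. 325.  15.]
shears [ 482. -517.   15.]
boxes [542. 634.  15.]
```

View pics/ovbin2.png

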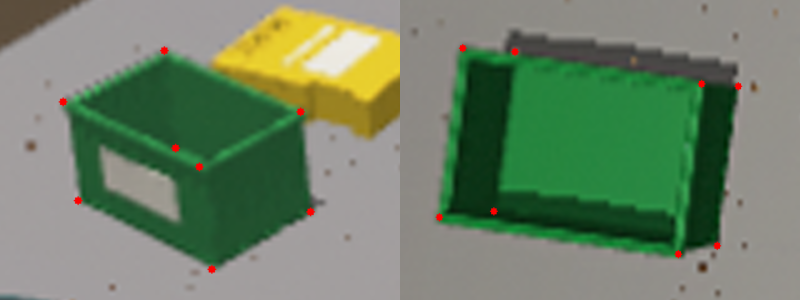

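```bash
cat > g.py <<'E'
from fit import *
from scipy.spatial.transform import Rotation as Ro
F=np.load('fit.npy'); S,B=F
R=Rz(S[2])@RB; xb,yb,zb=R.T
RED=np.array([S[0],S[1],135.])+60*yb
Rt=np.c_[yb,xb,-zb]
def rel(Rtarget,s): 
    return (Ro.from_matrix(Rtarget)*Ro.from_quat(s['tool_rot']).inv()).as_rotvec()
def rep(Rtarget,ptarget):
    s=state(); p=s['ee_pos']
    print('t',round(s['time_s'],3),'p',p.round(1),'d/120',((ptarget-p)/120).round(4),'rot/120deg',(np.degrees(rel(Rtarget,s))/120).round(4))
    print('j',s['joint_positions'].round(2),'f',s['wrist_force'].round(1),'gap',round(float(s['finger_gap']),3))
    return s
E
python3 - <<'E'
from g import *
print(RED.round(1),xb.round(3),yb.round(3),zb.round(3))
rep(Rt,RED+(173+75)*zb)
print(RED+(173+75)*zb)
E
```

```text
[ 505.5 -153.3  135. ] [ 0.819 -0.032  0.574] [0.039 0.999 0.   ] [-0.573  0.022  0.819]
t 1.1 p [192.7 488.3 404.7] d/120 [ 1.4223 -5.3006 -0.5546] rot/120deg [ 0.1696 -0.2601 -0.5699]
j [ 1.04  0.26 -0.05  1.26 -0.    1.42] f [ 0.4  0.9 -0.2] gap 0.997
[ 363.35443071 -147.72439294  338.14970698]
```

>>> arm_command(
  travel=[
    [0.12, -0.3, 0],
    [0.12, -0.3, 0],
    [0.12, -0.3, 0],
    [0.12, -0.3, 0],
    [0.12, -0.3, 0],
    [0.12, -0.3, 0],
    [0.12, -0.3, 0],
    [0.12, -0.3, 0],
    [0.12, -0.3, 0],
    [0.035, -0.29, 0],
    [0.035, -0.29, 0],
    [0.035, -0.29, 0],
    [0.035, -0.29, 0],
    [0.035, -0.29, 0],
    [0.035, -0.29, 0],
    [0.035, -0.29, 0],
    [0.035, -0.29, 0],
    [0.035, -0.29, 0],
    [0, 0, 0],
  ],
  twist=[
    [0.0094, -0.0144, -0.0317],
    [0.0094, -0.0144, -0.0317],
    [0.0094, -0.0144, -0.0317],
    [0.0094, -0.0144, -0.0317],
    [0.0094, -0.0144, -0.0317],
    [0.0094, -0.0144, -0.0317],
    [0.0094, -0.0144, -0.0317],
    [0.0094, -0.0144, -0.0317],
    [0.0094, -0.0144, -0.0317],
    [0.0094, -0.0144, -0.0317],
    [0.0094, -0.0144, -0.0317],
    [0.0094, -0.0144, -0.0317],
    [0.0094, -0.0144, -0.0317],
    [0.0094, -0.0144, -0.0317],
    [0.0094, -0.0144, -0.0317],
    [0.0094, -0.0144, -0.0317],
    [0.0094, -0.0144, -0.0317],
    [0.0094, -0.0144, -0.0317],
    [0, 0, 0],
  ],
  gripper=[0, 0, 0, 0, 0, 0, 0, 0, 0, 0, 0, 0, 0, 0, 0, 0, 0, 0, 0],
)

```text
time_s: 3.48
ee_pos: [360.1, -150.5, 404.6]
tool_rot: [0.689, 0.66, 0.208, 0.216]
wrist_force: [0.1, 0.7, -0.1]
finger_gap: -0.001
```

```bash
python3 - <<'E'
from g import *
rep(Rt,RED+(173+75)*zb)
E
```

```text
t 3.475 p [ 360.1 -150.5  404.6] d/120 [ 0.0269  0.0233 -0.5538] rot/120deg [-0.0004 -0.0009  0.0022]
j [-0.71 -0.18 -0.62  0.62  0.36  1.  ] f [ 0.1  0.7 -0.1] gap -0.001
```

>>> arm_command(
  travel=[
    [0.007, 0.006, -0.14],
    [0.007, 0.006, -0.14],
    [0.007, 0.006, -0.14],
    [0.006, 0.005, -0.134],
    [0, 0, 0],
  ],
  twist=[
    [0, -0.0005, 0.0005],
    [0, 0, 0.0005],
    [0, 0, 0.0006],
    [0, 0, 0.0006],
    [0, 0, 0],
  ],
  gripper=[0, 0, 0, 0, 0],
)

```text
time_s: 4.1
ee_pos: [363.0, -145.1, 337.4]
tool_rot: [0.686, 0.663, 0.209, 0.215]
wrist_force: [-0.2, 0.1, 0.5]
finger_gap: 0.001
```

```bash
python3 - <<'E'
from g import *
s=rep(Rt,RED+(173+75)*zb)
ims=[]
Rn=Ro.from_quat(s['tool_rot']).as_matrix(); tip=s['ee_pos']+173*Rn[:,2]
for c in('side','top'):
    p=shot(c,c+'1'); big=cv2.resize(p['image'][:,:,::-1],None,fx=4,fy=4,interpolation=cv2.INTER_CUBIC)
    for X,col in((tip,(0,255,255)),(RED+40*zb,(255,0,255))):
        q=proj(p,X)[0]; cv2.circle(big,tuple(int(round(4*z+1.5)) for z in q),3,col,-1)
    x0,x1,y0,y1={'side':(290,415,165,275),'top':(310,435,190,300)}[c]; ims.append(cv2.resize(big[y0*4:y1*4,x0*4:x1*4],(400,352)))
cv2.imwrite('pics/ov1.png',np.hstack(ims))
E
```

```text
t 4.1 p [ 363.  -145.1  337.4] d/120 [ 0.0033 -0.0215  0.006 ] rot/120deg [-0.0009 -0.0013 -0.0023]
j [-0.69 -0.12 -0.78  0.41  0.36  1.  ] f [-0.2  0.1  0.5] gap 0.001
```

View pics/ov1.png

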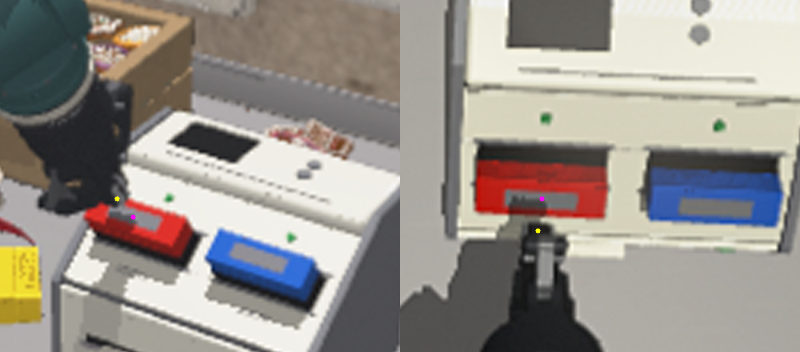

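>>> arm_command(
  travel=[
    [0.05, -0.0235, -0.0623],
    [0.0478, -0.0019, -0.0683],
    [0.0478, -0.0019, -0.0683],
    [0, 0, 0],
    [0, 0, 0],
  ],
  twist=[
    [-0.0009, -0.0013, -0.0023],
    [0, 0, 0],
    [0, 0, 0],
    [0, 0, 0],
    [0, 0, 0],
  ],
  gripper=[0, 0, 0, 0, 0],
)

```text
time_s: 4.82
ee_pos: [380.8, -149.3, 314.3]
tool_rot: [0.688, 0.661, 0.209, 0.218]
wrist_force: [0.5, 0.4, 0.4]
finger_gap: -0.002
```

```bash
cat > pr.py <<'E'
from g import *
s=rep(Rt,RED+(173+45)*zb)
d=s['ee_pos']-RED; print('along',(d@zb-173).round(2),'lat xb,yb',(d@xb).round(2),(d@yb).round(2),'F.zb',round(float(s['wrist_force']@zb),2))
E
python3 pr.py
```

```text
t 4.825 p [ 380.8 -149.3  314.3] d/120 [-0.0024  0.0076 -0.006 ] rot/120deg [0.0005 0.0007 0.0005]
j [-0.67 -0.06 -0.81  0.31  0.34  1.03] f [0.5 0.4 0.4] gap -0.002
along 45.4 lat xb,yb 0.67 -0.9 F.zb 0.09
```

>>> arm_command(
  travel=[
    [0.0096, -0.0004, -0.0137],
    [0.0096, -0.0004, -0.0137],
    [0.0096, -0.0004, -0.0137],
    [0.0096, -0.0004, -0.0137],
    [0, 0, 0],
  ],
  twist=[
    [0, 0, 0],
    [0, 0, 0],
    [0, 0, 0],
    [0, 0, 0],
    [0, 0, 0],
  ],
  gripper=[0, 0, 0, 0, 0],
)

```text
time_s: 5.45
ee_pos: [385.5, -149.6, 307.7]
tool_rot: [0.688, 0.661, 0.208, 0.218]
wrist_force: [-2.9, -0.9, 3.5]
finger_gap: 0.004
```

```bash
python3 pr.py
```

```text
t 5.45 p [ 385.5 -149.6  307.7] d/120 [-0.041   0.0101  0.0487] rot/120deg [0.0007 0.0008 0.0007]
j [-0.66 -0.05 -0.81  0.28  0.34  1.04] f [-2.9 -0.9  3.5] gap 0.004
along 37.36 lat xb,yb 0.72 -1.02 F.zb 4.49
```

>>> arm_command(
  travel=[
    [0.0096, -0.0004, -0.0137],
    [0.0096, -0.0004, -0.0137],
    [0, 0, 0],
  ],
  twist=[
    [0, 0, 0],
    [0, 0, 0],
    [0, 0, 0],
  ],
  gripper=[0, 0, 0],
)

```text
time_s: 5.82
ee_pos: [387.8, -149.7, 304.4]
tool_rot: [0.688, 0.661, 0.208, 0.218]
wrist_force: [-1.7, -2.4, 2.1]
finger_gap: 0.0
```

```bash
python3 pr.py|tail -1
```

```text
along 33.29 lat xb,yb 0.76 -1.05 F.zb 2.59
```

>>> arm_command(
  travel=[
    [0.0096, -0.0004, -0.0137],
    [0, 0, 0],
  ],
  twist=[
    [0, 0, 0],
    [0, 0, 0],
  ],
  gripper=[0, 0],
)

```text
time_s: 6.08
ee_pos: [389.0, -149.7, 302.8]
tool_rot: [0.688, 0.661, 0.208, 0.218]
wrist_force: [-2.3, -2.1, 2.8]
finger_gap: 0.002
```

```bash
python3 pr.py|tail -1
```

```text
along 31.31 lat xb,yb 0.73 -1.02 F.zb 3.59
```

>>> arm_command(
  travel=[
    [0.0096, -0.0004, -0.0137],
    [0, 0, 0],
  ],
  twist=[
    [0, 0, 0],
    [0, 0, 0],
  ],
  gripper=[0, 0],
)

```text
time_s: 6.32
ee_pos: [390.1, -149.8, 301.2]
tool_rot: [0.688, 0.661, 0.208, 0.218]
wrist_force: [-0.9, -2.5, 2.9]
finger_gap: 0.0
```

```bash
cat > pf.py <<'E'
from g import *
f=[];
for i in range(4):
    s=state(); f.append(s['wrist_force']@zb)
    if i<3: optics.grab_frame('side')
d=s['ee_pos']-RED; print('t',s['time_s'],'along',(d@zb-173).round(2),'lat',(d@xb).round(2),(d@yb).round(2),'F.zb',np.round(f,1),np.mean(f).round(2))
E
python3 pf.py
```

```text
t 6.475 along 29.4 lat 0.72 -0.99 F.zb [2.9 3.4 3.5 3.3] 3.26
```

>>> arm_command(
  travel=[
    [0.0096, -0.0004, -0.0137],
    [0, 0, 0],
  ],
  twist=[
    [0, 0, 0],
    [0, 0, 0],
  ],
  gripper=[0, 0],
)

```text
time_s: 6.72
ee_pos: [391.2, -149.8, 299.5]
tool_rot: [0.688, 0.661, 0.209, 0.218]
wrist_force: [-2.4, -1.7, 3.3]
finger_gap: 0.001
```

```bash
python3 pf.py
```

```text
t 6.875 along 27.35 lat 0.69 -0.94 F.zb [4.  1.6 2.9 2.2] 2.68
```

>>> arm_command(
  travel=[
    [0.0096, -0.0004, -0.0137],
    [0, 0, 0],
  ],
  twist=[
    [0, 0, 0],
    [0, 0, 0],
  ],
  gripper=[0, 0],
)

```text
time_s: 7.12
ee_pos: [392.3, -149.8, 297.8]
tool_rot: [0.688, 0.661, 0.208, 0.218]
wrist_force: [-2.8, -2.7, 3.5]
finger_gap: 0.003
```

```bash
python3 pf.py
```

```text
t 7.275 along 25.35 lat 0.68 -0.96 F.zb [4.4 3.9 3.5 4.9] 4.18
```

>>> arm_command(
  travel=[
    [0.0096, -0.0004, -0.0137],
  ],
  twist=[
    [0, 0, 0],
  ],
  gripper=[0],
)

```text
time_s: 7.4
ee_pos: [393.4, -149.9, 296.3]
tool_rot: [0.688, 0.66, 0.208, 0.218]
wrist_force: [-5.3, -1.9, 7.9]
finger_gap: 0.001
```

```bash
python3 pf.py
```

```text
t 7.55 along 23.33 lat 0.68 -0.98 F.zb [9.4 6.1 4.9 5. ] 6.36
```

>>> arm_command(
  travel=[
    [0.0096, -0.0004, -0.0137],
  ],
  twist=[
    [0, 0, 0],
  ],
  gripper=[0],
)

```text
time_s: 7.68
ee_pos: [394.6, -150.0, 294.7]
tool_rot: [0.688, 0.66, 0.208, 0.218]
wrist_force: [-6.0, -2.0, 7.9]
finger_gap: 0.003
```

```bash
python3 pf.py
```

```text
t 7.825 along 21.33 lat 0.72 -1.01 F.zb [9.8 8.8 5.  4.4] 7.02
```

>>> arm_command(
  travel=[
    [0.0048, -0.0002, -0.0068],
  ],
  twist=[
    [0, 0, 0],
  ],
  gripper=[0],
)

```text
time_s: 7.95
ee_pos: [395.2, -150.0, 293.9]
tool_rot: [0.688, 0.66, 0.208, 0.218]
wrist_force: [-5.9, -2.0, 7.6]
finger_gap: 0.0
```

```bash
python3 pf.py
```

```text
t 8.1 along 20.36 lat 0.7 -0.97 F.zb [9.6 7.3 6.8 5.3] 7.28
```

>>> arm_command(
  travel=[
    [0.0048, -0.0002, -0.0068],
  ],
  twist=[
    [0, 0, 0],
  ],
  gripper=[0],
)

```text
time_s: 8.22
ee_pos: [395.8, -150.0, 293.1]
tool_rot: [0.688, 0.66, 0.208, 0.218]
wrist_force: [-5.9, -1.7, 7.3]
finger_gap: -0.0
```

```bash
python3 pf.py
```

```text
t 8.375 along 19.36 lat 0.71 -1.01 F.zb [9.3 6.8 8.  6.5] 7.65
```

>>> arm_command(
  travel=[
    [0.0048, -0.0002, -0.0068],
  ],
  twist=[
    [0, 0, 0],
  ],
  gripper=[0],
)

```text
time_s: 8.5
ee_pos: [396.4, -150.0, 292.3]
tool_rot: [0.688, 0.66, 0.208, 0.218]
wrist_force: [-5.4, -2.4, 6.8]
finger_gap: -0.0
```

```bash
python3 pf.py
```

```text
t 8.65 along 18.37 lat 0.72 -1.01 F.zb [8.6 9.2 7.4 6.9] 8.04
```

>>> arm_command(
  travel=[
    [0.0048, -0.0002, -0.0068],
  ],
  twist=[
    [0, 0, 0],
  ],
  gripper=[0],
)

```text
time_s: 8.78
ee_pos: [397.0, -150.2, 291.7]
tool_rot: [0.688, 0.66, 0.208, 0.218]
wrist_force: [-14.9, -4.1, 19.3]
finger_gap: 0.0
```

```bash
python3 pf.py
```

```text
t 8.925 along 17.74 lat 1.07 -1.25 F.zb [24.2 20.3 19.2 19. ] 20.7
```

>>> arm_command(
  travel=[
    [0.0048, -0.0002, -0.0068],
  ],
  twist=[
    [0, 0, 0],
  ],
  gripper=[0],
)

```text
time_s: 9.05
ee_pos: [397.7, -150.6, 291.5]
tool_rot: [0.688, 0.66, 0.208, 0.219]
wrist_force: [-22.3, -5.9, 28.0]
finger_gap: -0.001
```

```bash
python3 pf.py
```

```text
t 9.2 along 17.15 lat 1.59 -1.6 F.zb [35.6 31.5 31.3 30.6] 32.24
```

>>> arm_command(
  travel=[
    [-0.0096, 0.0004, 0.0137],
    [-0.0287, 0.0011, 0.041],
    [-0.0287, 0.0011, 0.041],
    [-0.0287, 0.0011, 0.041],
    [-0.0287, 0.0011, 0.041],
    [-0.0287, 0.0011, 0.041],
    [-0.0287, 0.0011, 0.041],
    [-0.0287, 0.0011, 0.041],
    [-0.0287, 0.0011, 0.041],
    [-0.0287, 0.0011, 0.041],
    [-0.0287, 0.0011, 0.041],
    [-0.0287, 0.0011, 0.041],
    [-0.0287, 0.0011, 0.041],
    [-0.0287, 0.0011, 0.041],
  ],
  twist=[
    [0, 0, 0],
    [0, 0, 0],
    [0, 0, 0],
    [0, 0, 0],
    [0, 0, 0],
    [0, 0, 0],
    [0, 0, 0],
    [0, 0, 0],
    [0, 0, 0],
    [0, 0, 0],
    [0, 0, 0],
    [0, 0, 0],
    [0, 0, 0],
    [0, 0, 0],
  ],
  gripper=[0, 0, 0, 0, 0, 0, 0, 0, 0, 0, 0, 0, 0, 0],
)

```text
time_s: 10.95
ee_pos: [351.4, -148.3, 356.4]
tool_rot: [0.688, 0.661, 0.209, 0.218]
wrist_force: [-0.5, -0.7, -0.1]
finger_gap: 0.002
```

```bash
cat > lk.py <<'E'
import sys
from g import *
n,out=sys.argv[1],float(sys.argv[2])
s=state(); ims=[]
for c in('side','top'):
    p=shot(c,c+n); big=cv2.resize(p['image'][:,:,::-1],None,fx=4,fy=4,interpolation=cv2.INTER_CUBIC)
    for q in proj(p,box((-15,15),(-45,45),(out-24,out))@R.T+RED): cv2.circle(big,tuple(int(round(4*z+1.5)) for z in q),3,(0,255,255),-1)
    x0,x1,y0,y1={'side':(280,405,165,275),'top':(310,435,190,300)}[c]; ims.append(cv2.resize(big[y0*4:y1*4,x0*4:x1*4],(400,352)))
cv2.imwrite('pics/ov%s.png'%n,np.hstack(ims))
E
python3 pr.py; python3 lk.py 2 75
```

```text
t 10.95 p [ 351.4 -148.3  356.4] d/120 [ 0.2433 -0.0012 -0.3573] rot/120deg [0.0006 0.0009 0.0006]
j [-0.72 -0.16 -0.75  0.48  0.37  0.98] f [-0.5 -0.7 -0.1] gap 0.002
along 96.86 lat xb,yb 0.69 -1.0 F.zb 0.24
```

View pics/ov2.png

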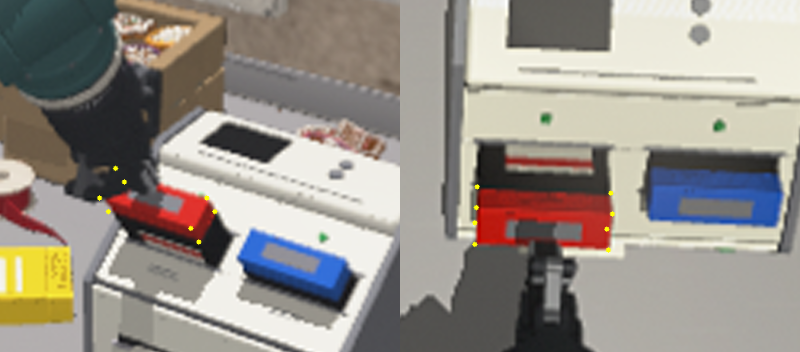

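>>> arm_command(
  travel=[
    [0, 0, 0],
    [0, 0, 0],
    [0, 0, 0],
    [0, 0, 0],
    [0, 0, 0],
    [0, 0, 0],
  ],
  twist=[
    [0, 0, 0],
    [0, 0, 0],
    [0, 0, 0],
    [0, 0, 0],
    [0, 0, 0],
    [0, 0, 0],
  ],
  gripper=[1, 1, 1, 1, 1, 1],
)

```text
time_s: 11.8
ee_pos: [351.6, -148.3, 356.1]
tool_rot: [0.688, 0.661, 0.209, 0.218]
wrist_force: [0.1, -0.5, -0.1]
finger_gap: 0.998
```

```bash
python3 pr.py; python3 lk.py 3 72
```

```text
t 11.8 p [ 351.6 -148.3  356.1] d/120 [ 0.2413 -0.0009 -0.3546] rot/120deg [0.0006 0.0009 0.0006]
j [-0.72 -0.16 -0.75  0.48  0.37  0.98] f [ 0.1 -0.5 -0.1] gap 0.998
along 96.45 lat xb,yb 0.7 -1.02 F.zb -0.2
```

View pics/ov3.png

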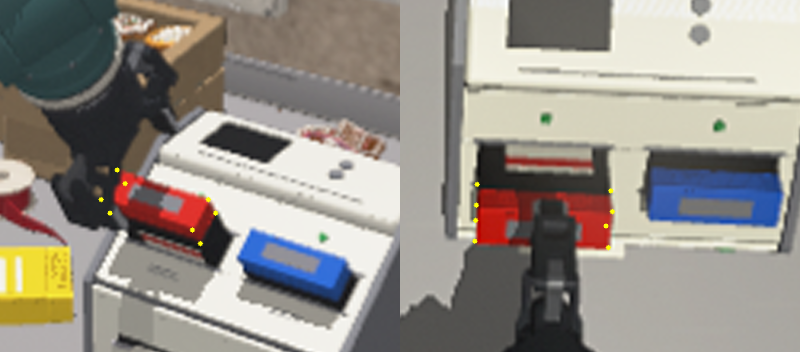

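```bash
python3 - <<'E'
from g import *
p=ps['side']; im=cv2.imread('pics/side3.png')[:,:,::-1].astype(int)
r,g,b=im[...,0],im[...,1],im[...,2]
m=((r>90)&(r>2*g)&(r>2*b)); w=np.zeros_like(m); w[205:245,305:355]=1; m&=w
m=cv2.morphologyEx(m.astype(np.uint8),cv2.MORPH_CLOSE,np.ones((5,5))); print(cv2.boundingRect(m),m.sum())
h=cv2.convexHull(contour_of(m).astype(np.float32)).reshape(-1,2)
hh=np.vstack([h,h[:1]]);L=np.r_[0,np.cumsum(np.linalg.norm(np.diff(hh,axis=0),axis=1))];s=np.linspace(0,L[-1],100,endpoint=False);D=np.c_[np.interp(s,L,hh[:,0]),np.interp(s,L,hh[:,1])]
def f(v,yy=0):
    return dist(cv2.convexHull(proj(p,box((-15,15),(-45,45),(v[1]-24,v[1]))@R.T+RED+v[0]*xb+v[2]*yb).astype(np.float32)).reshape(-1,2),D)-.5
for x0 in([0,70,0],[-3,75,0]):
    q=least_squares(f,x0,loss='soft_l1',diff_step=1e-3,x_scale=[1,1,1]); print(q.x,q.cost)
E
```

```text
(315, 218, 32, 27) 472
[ 0.         64.56863403  0.        ] 106.23294698061713
[ 1.17330457 63.53353369  0.        ] 105.2599178581954
```

```bash
python3 - <<'E'
from g import *
p=ps['side']; im=cv2.imread('pics/side3.png')[:,:,::-1].astype(int)
r,g,b=im[...,0],im[...,1],im[...,2]
m=((r>110)&(r>2*g)&(r>2*b)); w=np.zeros_like(m); w[205:245,305:355]=1; m&=w
n,l,st,_=cv2.connectedComponentsWithStats(m.astype(np.uint8)); k=1+np.argmax(st[1:,4]); m=(l==k); print(st[1:])
h=cv2.convexHull(contour_of(m).astype(np.float32)).reshape(-1,2)
hh=np.vstack([h,h[:1]]);L=np.r_[0,np.cumsum(np.linalg.norm(np.diff(hh,axis=0),axis=1))];s=np.linspace(0,L[-1],100,endpoint=False);D=np.c_[np.interp(s,L,hh[:,0]),np.interp(s,L,hh[:,1])]
def f(v):
    v=v-100
    return dist(cv2.convexHull(proj(p,box((-15,15),(-45,45),(v[1]-24,v[1]))@R.T+RED+v[0]*xb+v[2]*yb).astype(np.float32)).reshape(-1,2),D)-.5
for x0 in([0,70,0],[-3,75,0]):
    q=least_squares(f,np.array(x0)+100.,loss='soft_l1',diff_step=1e-3); print(q.x-100,q.cost)
E
```

```text
[[316 218  31  22 280]
 [325 239   5   2   5]
 [331 241   2   1   2]
 [334 242   2   1   2]
 [337 243   2   1   2]
 [340 244   2   1   2]]
[31.23025948 -6.53974453 38.72325473] 7.979636621019334
[31.26348162 -6.62934951 38.77006011] 7.979639424261688
```

```bash
python3 - <<'E'
from g import *
p=ps['side']; im=cv2.imread('pics/side3.png')[:,:,::-1].astype(int)
r,g,b=im[...,0],im[...,1],im[...,2]
m=((r>110)&(r>2*g)&(r>2*b)); w=np.zeros_like(m); w[205:245,305:355]=1; m&=w
n,l,st,_=cv2.connectedComponentsWithStats(m.astype(np.uint8)); k=1+np.argmax(st[1:,4]); m=(l==k)
h=cv2.convexHull(contour_of(m).astype(np.float32)).reshape(-1,2)
hh=np.vstack([h,h[:1]]);L=np.r_[0,np.cumsum(np.linalg.norm(np.diff(hh,axis=0),axis=1))];s=np.linspace(0,L[-1],100,endpoint=False);D=np.c_[np.interp(s,L,hh[:,0]),np.interp(s,L,hh[:,1])]
for dx in (-6,-4,-2,0,2):
  for dy in (-2,0,2):
    c=[]
    for o in np.arange(54,82,1):
        d=dist(cv2.convexHull(proj(p,box((-15,15),(-45,45),(o-24,o))@R.T+RED+dx*xb+dy*yb).astype(np.float32)).reshape(-1,2),D)-.5; c.append(np.mean(np.abs(d)))
    i=np.argmin(c); print(dx,dy,54+i,round(c[i],2))
E
```

```text
-6 -2 81 1.72
-6 0 81 1.85
-6 2 81 1.98
-4 -2 81 1.22
-4 0 81 1.36
-4 2 81 1.5
-2 -2 81 0.75
-2 0 81 0.9
-2 2 81 1.05
0 -2 77 0.58
0 0 77 0.68
0 2 77 0.82
2 -2 73 0.53
2 0 72 0.52
2 2 72 0.62
```

>>> arm_command(
  travel=[
    [0.0296, -0.0005, -0.0422],
    [0.0296, -0.0005, -0.0422],
    [0.0296, -0.0005, -0.0422],
    [0.0296, -0.0005, -0.0422],
    [0.0296, -0.0005, -0.0422],
    [0.0296, -0.0005, -0.0422],
    [0.0296, -0.0005, -0.0422],
    [0.0296, -0.0005, -0.0422],
    [0.0296, -0.0005, -0.0422],
    [0.0296, -0.0005, -0.0422],
    [0, 0, 0],
    [0, 0, 0],
  ],
  twist=[
    [0, 0, 0],
    [0, 0, 0],
    [0, 0, 0],
    [0, 0, 0],
    [0, 0, 0],
    [0, 0, 0],
    [0, 0, 0],
    [0, 0, 0],
    [0, 0, 0],
    [0, 0, 0],
    [0, 0, 0],
    [0, 0, 0],
  ],
  gripper=[1, 1, 1, 1, 1, 1, 1, 1, 1, 1, 1, 1],
)

```text
time_s: 13.4
ee_pos: [387.1, -148.9, 305.5]
tool_rot: [0.688, 0.661, 0.208, 0.218]
wrist_force: [-0.9, -0.0, -0.3]
finger_gap: 0.999
```

```bash
python3 pr.py; python3 lk.py 4 75
```

```text
t 13.4 p [ 387.1 -148.9  305.5] d/120 [-0.0546  0.0039  0.067 ] rot/120deg [0.0006 0.0008 0.0006]
j [-0.66 -0.04 -0.82  0.27  0.34  1.05] f [-0.9 -0.  -0.3] gap 0.999
along 34.65 lat xb,yb 0.77 -0.22 F.zb 0.24
```

View pics/ov4.png

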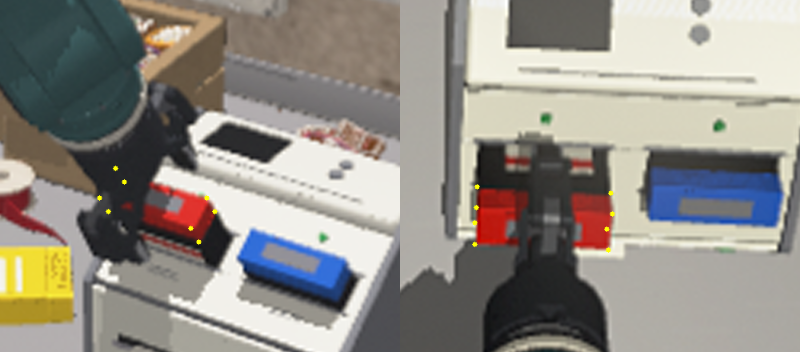

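>>> arm_command(
  travel=[
    [0, 0, 0],
    [0, 0, 0],
    [0, 0, 0],
    [0, 0, 0],
    [0, 0, 0],
    [0, 0, 0],
  ],
  twist=[
    [0, 0, 0],
    [0, 0, 0],
    [0, 0, 0],
    [0, 0, 0],
    [0, 0, 0],
    [0, 0, 0],
  ],
  gripper=[0, 0, 0, 0, 0, 0],
)

```text
time_s: 14.25
ee_pos: [387.1, -148.9, 305.5]
tool_rot: [0.688, 0.661, 0.208, 0.218]
wrist_force: [-2.2, 0.7, 0.6]
finger_gap: 0.344
```

```bash
python3 pr.py; python3 lk.py 5 75
```

```text
t 14.25 p [ 387.1 -148.9  305.5] d/120 [-0.0544  0.0039  0.0675] rot/120deg [0.0006 0.0008 0.0006]
j [-0.66 -0.04 -0.82  0.27  0.34  1.05] f [-2.2  0.7  0.6] gap 0.344
along 34.61 lat xb,yb 0.71 -0.22 F.zb 1.8
```

View pics/ov5.png

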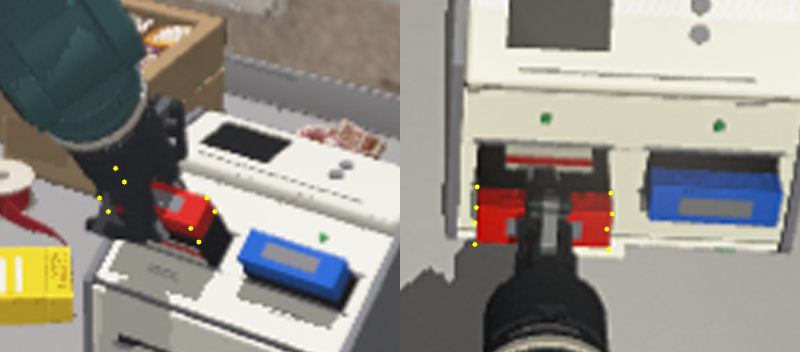

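>>> arm_command(
  travel=[
    [-0.0239, 0.001, 0.0341],
    [-0.0478, 0.0019, 0.0683],
    [-0.0478, 0.0019, 0.0683],
    [-0.0478, 0.0019, 0.0683],
    [-0.0478, 0.0019, 0.0683],
    [-0.0478, 0.0019, 0.0683],
    [-0.0478, 0.0019, 0.0683],
    [-0.0478, 0.0019, 0.0683],
    [0, 0, 0],
  ],
  twist=[
    [0, 0, 0],
    [0, 0, 0],
    [0, 0, 0],
    [0, 0, 0],
    [0, 0, 0],
    [0, 0, 0],
    [0, 0, 0],
    [0, 0, 0],
    [0, 0, 0],
  ],
  gripper=[0, 0, 0, 0, 0, 0, 0, 0, 0],
)

```text
time_s: 15.48
ee_pos: [343.9, -147.3, 367.6]
tool_rot: [0.688, 0.66, 0.208, 0.219]
wrist_force: [-0.2, 0.7, -2.2]
finger_gap: 0.345
```

```bash
python3 pr.py; python3 - <<'E'
from h import *
shot('side','side6');shot('top','top6')
E
```

```text
t 15.475 p [ 343.9 -147.3  367.6] d/120 [ 0.3053 -0.0092 -0.4504] rot/120deg [0.001  0.0013 0.0008]
j [-0.74 -0.18 -0.73  0.53  0.38  0.97] f [-0.2  0.7 -2.2] gap 0.345
along 110.3 lat xb,yb 0.97 -0.34 F.zb -1.64
```

View pics/side6.png

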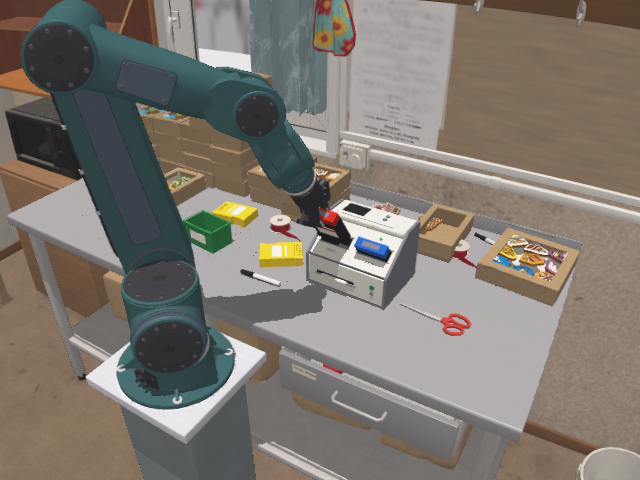

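```bash
cat >> g.py <<'E'
a=B[2]; yt=np.array([np.cos(a),np.sin(a),0]); zt=np.array([0,0,-1.]); Rbin=np.c_[np.cross(yt,zt),yt,zt]
E
python3 - <<'E'
from g import *
rep(Rbin,np.array([B[0],B[1],400]))
E
```

```text
t 15.575 p [ 344.1 -147.2  366.9] d/120 [1.0828 3.7177 0.2758] rot/120deg [ 0.0256  0.2916 -0.0419]
j [-0.74 -0.18 -0.73  0.52  0.38  0.97] f [-0.3  0.2 -1.6] gap 0.345
```

>>> arm_command(
  travel=[
    [0, 0, 0.1],
    [0, 0, 0.1],
    [0, 0.05, 0.08],
    [0.04, 0.2, 0],
    [0.06, 0.23, 0],
    [0.07, 0.23, 0],
    [0.07, 0.23, 0],
    [0.07, 0.23, 0],
    [0.07, 0.23, 0],
    [0.07, 0.23, 0],
    [0.07, 0.23, 0],
    [0.07, 0.23, 0],
    [0.07, 0.23, 0],
    [0.07, 0.23, 0],
    [0.07, 0.23, 0],
    [0.07, 0.23, 0],
    [0.07, 0.23, 0],
    [0.07, 0.23, 0],
    [0.07, 0.2, 0],
    [0, 0, 0],
  ],
  twist=[
    [0, 0, 0],
    [0, 0, 0],
    [0, 0, 0],
    [0.0016, 0.0182, -0.0026],
    [0.0016, 0.0182, -0.0026],
    [0.0016, 0.0182, -0.0026],
    [0.0016, 0.0182, -0.0026],
    [0.0016, 0.0182, -0.0026],
    [0.0016, 0.0182, -0.0026],
    [0.0016, 0.0182, -0.0026],
    [0.0016, 0.0182, -0.0026],
    [0.0016, 0.0182, -0.0026],
    [0.0016, 0.0182, -0.0026],
    [0.0016, 0.0182, -0.0026],
    [0.0016, 0.0182, -0.0026],
    [0.0016, 0.0182, -0.0026],
    [0.0016, 0.0182, -0.0026],
    [0.0016, 0.0182, -0.0026],
    [0.0016, 0.0182, -0.0026],
    [0, 0, 0],
  ],
  gripper=[0, 0, 0, 0, 0, 0, 0, 0, 0, 0, 0, 0, 0, 0, 0, 0, 0, 0, 0, 0],
)

```text
time_s: 18.08
ee_pos: [474.0, 294.7, 400.0]
tool_rot: [0.751, 0.66, 0.0, -0.0]
wrist_force: [-0.2, -0.6, -1.4]
finger_gap: 0.347
```

```bash
python3 - <<'E'
from g import *
rep(Rbin,np.array([B[0],B[1],400]))
for c in('side','top'): shot(c,c+'7')
E
```

```text
t 18.075 p [474.  294.7 400. ] d/120 [-0.      0.035  -0.0004] rot/120deg [-0.      0.     -0.0011]
j [0.41 0.32 0.02 1.27 0.   2.11] f [-0.2 -0.6 -1.4] gap 0.347
```

View pics/side7.png

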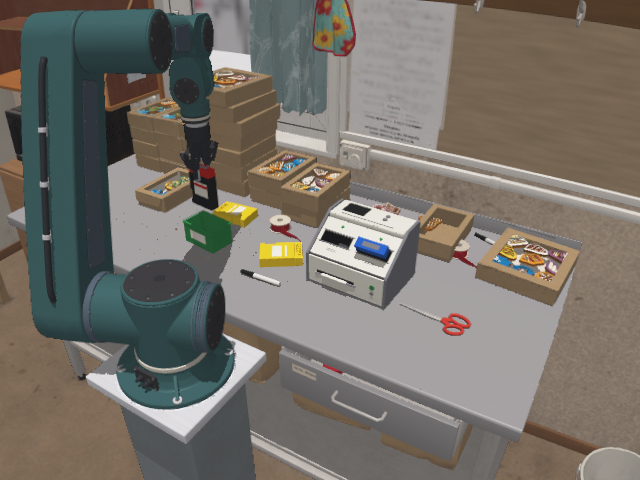

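View pics/top7.png

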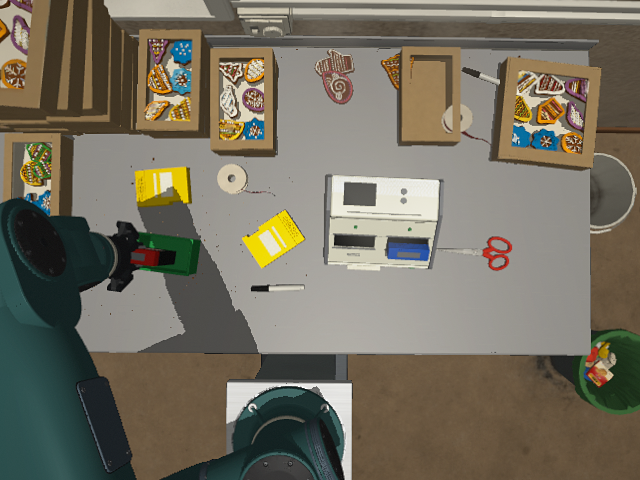

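```bash
cat > ov.py <<'E'
import sys
from g import *
n=sys.argv[1]; s=state(); Rn=Ro.from_quat(s['tool_rot']).as_matrix(); ims=[]
for c in('side','top'):
    p=ps[c]; big=cv2.resize(cv2.imread(f'pics/{c}{n}.png'),None,fx=4,fy=4,interpolation=cv2.INTER_CUBIC)
    for q in proj(p,box((-45,45),(-15,15),(133,157,263))@Rn.T+s['ee_pos']): cv2.circle(big,tuple(int(round(4*z+1.5)) for z in q),3,(0,255,255),-1)
    x0,x1,y0,y1={'side':(160,260,150,255),'top':(95,215,205,305)}[c]; ims.append(cv2.resize(big[y0*4:y1*4,x0*4:x1*4],(400,400)))
cv2.imwrite('pics/ovc%s.png'%n,np.hstack(ims))
E
python3 ov.py 7
```

```text
(no output)
```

View pics/ovc7.png

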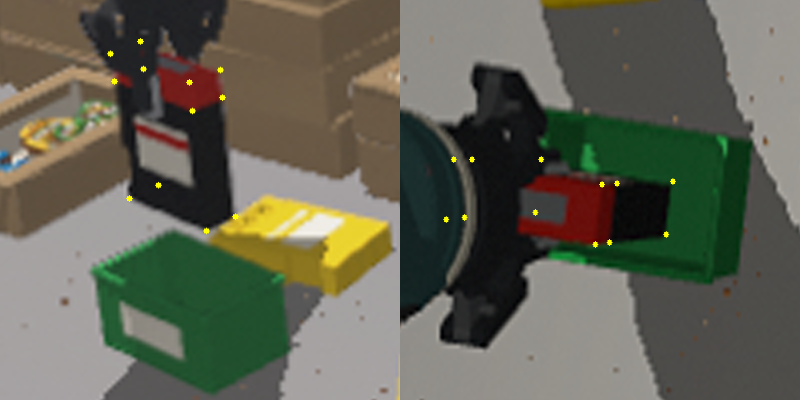

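>>> arm_command(
  travel=[
    [0, 0.035, 0],
    [0, 0, -0.05],
    [0, 0, -0.1],
    [0, 0, -0.1],
    [0, 0, -0.1],
    [0, 0, -0.1],
    [0, 0, -0.1],
    [0, 0, -0.1],
    [0, 0, -0.1],
    [0, 0, -0.1],
    [0, 0, -0.08],
    [0, 0, 0],
  ],
  twist=[
    [0, 0, -0.001],
    [0, 0, 0],
    [0, 0, 0],
    [0, 0, 0],
    [0, 0, 0],
    [0, 0, 0],
    [0, 0, 0],
    [0, 0, 0],
    [0, 0, 0],
    [0, 0, 0],
    [0, 0, 0],
    [0, 0, 0],
  ],
  gripper=[0, 0, 0, 0, 0, 0, 0, 0, 0, 0, 0, 0],
)

```text
time_s: 19.68
ee_pos: [473.5, 297.4, 288.3]
tool_rot: [0.752, 0.659, -0.0, -0.0]
wrist_force: [0.6, -0.8, -0.9]
finger_gap: 0.341
```

```bash
python3 - <<'E'
from g import *
rep(Rbin,np.array([B[0],B[1],267]))
for c in('side','top'): shot(c,c+'8')
E
python3 ov.py 8
```

```text
t 19.675 p [473.5 297.4 288.3] d/120 [ 0.0041  0.013  -0.1774] rot/120deg [ 0.0001 -0.0001  0.0007]
j [ 0.42  0.38 -0.2   0.99 -0.    2.12] f [ 0.6 -0.8 -0.9] gap 0.341
```

View pics/ovc8.png

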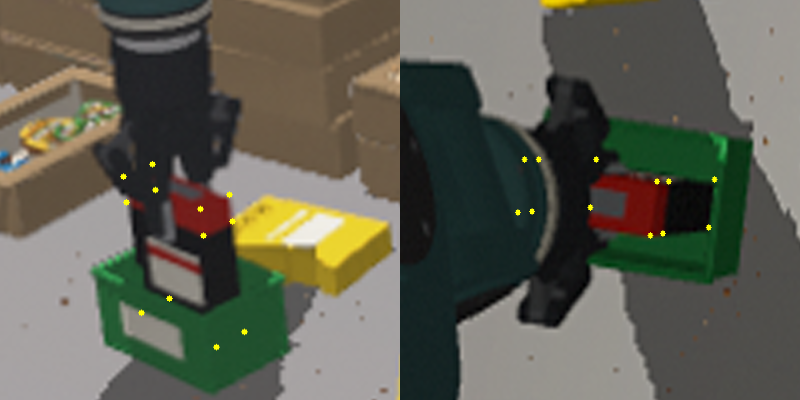

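>>> arm_command(
  travel=[
    [0.004, 0.01, -0.05],
    [0, 0, -0.05],
    [0, 0, -0.017],
    [0, 0, -0.017],
    [0, 0, 0],
  ],
  twist=[
    [0, 0, 0],
    [0, 0, 0],
    [0, 0, 0],
    [0, 0, 0],
    [0, 0, 0],
  ],
  gripper=[0, 0, 0, 0, 0],
)

```text
time_s: 20.4
ee_pos: [474.1, 298.6, 272.8]
tool_rot: [0.752, 0.659, 0.0, 0.0]
wrist_force: [-0.2, 1.1, -1.4]
finger_gap: 0.342
```

>>> arm_command(
  travel=[
    [0, 0, -0.017],
    [0, 0, 0],
  ],
  twist=[
    [0, 0, 0],
    [0, 0, 0],
  ],
  gripper=[0, 0],
)

```text
time_s: 20.65
ee_pos: [474.1, 298.6, 270.7]
tool_rot: [0.752, 0.659, 0.0, 0.0]
wrist_force: [-0.8, -0.7, -1.4]
finger_gap: 0.342
```

>>> arm_command(
  travel=[
    [0, 0, -0.013],
    [0, 0, 0],
  ],
  twist=[
    [0, 0, 0],
    [0, 0, 0],
  ],
  gripper=[0, 0],
)

```text
time_s: 20.9
ee_pos: [474.1, 298.6, 269.2]
tool_rot: [0.752, 0.659, 0.0, 0.0]
wrist_force: [0.1, 0.3, -0.7]
finger_gap: 0.342
```

>>> arm_command(
  travel=[
    [0, 0, -0.01],
    [0, 0, 0],
  ],
  twist=[
    [0, 0, 0],
    [0, 0, 0],
  ],
  gripper=[0, 0],
)

```text
time_s: 21.15
ee_pos: [474.1, 298.6, 268.0]
tool_rot: [0.752, 0.659, 0.0, 0.0]
wrist_force: [-0.9, -0.0, -1.1]
finger_gap: 0.346
```

>>> arm_command(
  travel=[
    [0, 0, -0.01],
    [0, 0, 0],
  ],
  twist=[
    [0, 0, 0],
    [0, 0, 0],
  ],
  gripper=[0, 0],
)

```text
time_s: 21.4
ee_pos: [474.2, 298.8, 267.6]
tool_rot: [0.752, 0.659, 0.001, 0.0]
wrist_force: [-2.8, 1.3, 9.4]
finger_gap: 0.346
```

>>> arm_command(
  travel=[
    [0, 0, 0.003],
    [0, 0, 0],
    [0, 0, 0],
    [0, 0, 0],
    [0, 0, 0],
    [0, 0, 0],
  ],
  twist=[
    [0, 0, 0],
    [0, 0, 0],
    [0, 0, 0],
    [0, 0, 0],
    [0, 0, 0],
    [0, 0, 0],
  ],
  gripper=[0, 0.6, 0.8, 0.9, 0.9, 0.9],
)

```text
time_s: 22.15
ee_pos: [474.2, 298.6, 267.2]
tool_rot: [0.752, 0.659, 0.0, 0.0]
wrist_force: [-0.7, 0.1, 0.6]
finger_gap: 0.903
```

>>> arm_command(
  travel=[
    [0, 0, 0.08],
    [0, 0, 0.08],
    [0, 0, 0.1],
    [0, 0, 0.1],
    [0, 0, 0.15],
    [0, 0, 0.2],
    [0, 0, 0.2],
    [0, 0, 0.2],
    [0, 0, 0.2],
    [0, 0, 0],
  ],
  twist=[
    [0, 0, 0],
    [0, 0, 0],
    [0, 0, 0],
    [0, 0, 0],
    [0, 0, 0],
    [0, 0, 0],
    [0, 0, 0],
    [0, 0, 0],
    [0, 0, 0],
    [0, 0, 0],
  ],
  gripper=[0.9, 0.9, 0.9, 0.9, 0.9, 0.9, 0.9, 0.9, 0.9, 0.9],
)

```text
time_s: 23.4
ee_pos: [474.3, 298.7, 426.4]
tool_rot: [0.752, 0.659, 0.002, 0.001]
wrist_force: [0.5, 0.2, 0.1]
finger_gap: 0.902
```

```bash
python3 - <<'E'
from g import *
ims=[]
for c in('side','top'):
    p=shot(c,c+'9')
    x0,x1,y0,y1={'side':(160,260,160,265),'top':(95,215,205,305)}[c]; ims.append(cv2.resize(p['image'][y0:y1,x0:x1,::-1],(400,400)))
cv2.imwrite('pics/ovc9.png',np.hstack(ims))
E
```

```text
(no output)
```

View pics/ovc9.png

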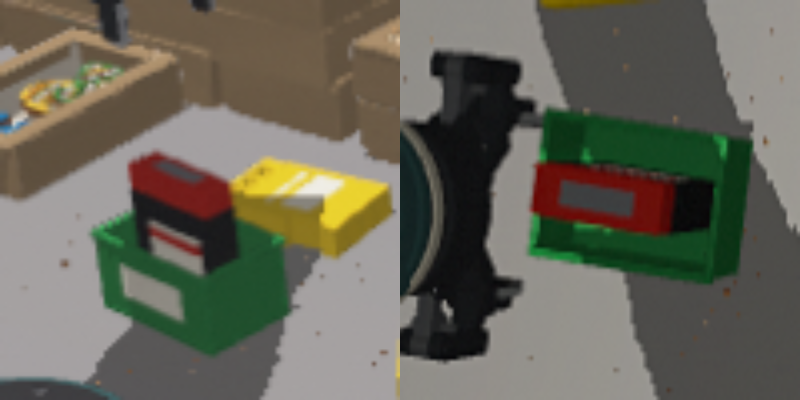

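View pics/side9.png

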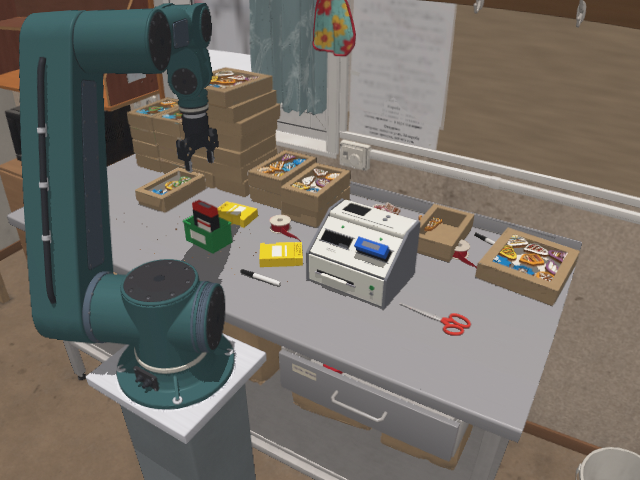

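The cartridge stands upright in the bin with the red cap up (side view, about (206,212)). The blue cartridge is still latched at (373,248), and the spool, pen and scissors have not moved.

```bash
python3 -c "
from h import *
print(state()['joint_vel'].round(3)); print(sign_off())"
```

```text
[-0.     0.009 -0.019 -0.006 -0.001  0.   ]
the job is handed in; nothing more can be done
None
```

The red cartridge is out of the printer and standing upright in the green bin with its red cap up. The gripper has let go and is raised clear. I handed the job in at about 23.5 s; the hand-in gave no verdict.

- **Pressing:** I pressed the cartridge straight in with the shut fingertips for about 22 mm. The catch let go without my spotting a clear drop in force, so I reached the hard stop. One 1 mm step more than needed followed, and the highest reading there was about 36 N, under the 40 N limit. Force was only sampled at the end of each step, so a brief higher peak can't be fully ruled out.
- **Drawing out and placing:** On slow retreat it sprang out to about 75 mm. I gripped it across its 30 mm, drew it out, turned it upright and lowered it until it touched the bin floor at about 9 N, then released it.
- **Last checks:** In the pictures from both cameras, the cartridge stands free inside the bin. In the last side view, the blue cartridge is still latched, and the spool, pen, scissors and yellow look-alikes are where they were. No force was left on the wrist.
- **Small disagreement:** The picture overlay of the sprung-out cap was off by 1–2 pixels in the side view, but a refit agreed with about 75 mm. No other check failed.

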